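# Turn the large dish without rolling its ball

### The arm

A 6-joint arm with a two-finger parallel gripper is mounted at the origin on a cart in front of the work surface, level with it; the furniture and walls round the work are solid. World frame = base frame: x ahead of the robot, y to its left, z up, the work surface at z = 0. Lengths are in m, angles in rad, forces in N, time in s.
With the tool pointing down it reaches from about 0.25 to 0.775 m from the base axis. Payload 4 kg.
Tool frame: the origin (TCP) lies midway between the tips of the shut fingers; the grasp point (between the pads) lies 19 mm behind it; z points along the fingers, y is the line along which they close (so a half turn about z gives the same grasp; the last joint's range is limited). The gripper opens to 85 mm and grips with 20 to 120 N. Pads are 22 mm wide; open, the fingers measure 114 mm over their backs; the gripper's body (76 mm by 85 mm) begins 54 mm behind the grasp point. The pads swing forward as they close: fully open they stand 13 mm farther back than shut.
Start: joints at [1.229, 0.087, 1.371, -0, 1.684, -0.103], TCP at [0.13, 0.534, 0.231] pointing down, gripper open.
Joint ranges: [-3.1, 3.1], [-0.76, 2.03], [0.27, 2.55], [-1.08, 4.22], [0.17, 2.65], [-2.57, 2.57]. Speed limits (rad/s): [2.79, 2.79, 3.14, 3.14, 3.14, 3.14].

### API

Orientations are given as a 3x3 rotation matrix whose columns are the frame's x, y, z axes.
In Python, from station import bot gives the robot as it stands. The module is installed in compiled form; this text tells all that it offers.
- The arm moves only by the tool send_rows, never from a script. Its argument "series" is a list that holds one entry, the list of rows, each a list of 7 numbers: the shift along the world's x, y, z in cm, then the turn, a rotation vector about the world's x, y, z in degrees, then the opening, from 0 (shut) to 1 (fully open). In form: [[[dx, dy, dz, wx, wy, wz, gripper], ...]]. A call has 1 to 12 rows; each row is the pose to reach, as a shift and turn from the pose commanded when the call began; what a row does not reach only later rows make up. A row lasts 1/12 s, in which the tool goes at most 41.7 mm and 7.16 degrees, less where a joint would pass 70% of its speed; a pose out of reach is approached as far as the arm can. A call with a gripper value outside its range is refused whole. The fingers move at their own pace and stop on an object; the grip force is fixed at half the most. Time passes only in rows, so rows that repeat a pose let the fingers close. It gives the time, the measured TCP pose, the force, the opening and the grip force at its end, in the units of the state.
- bot.sense(): the state, without advancing time (a new reading comes with each control period).
- bot.read_camera(name): name is "scene" or "top"; returns a dict with "frame" (480x640x3 uint8, red, green, blue), "mtx" (3x3 intrinsics, pixels), "dist" ([k1, k2, p1, p2, k3] as OpenCV has them; the pictures are not rectified), "R" (3x3) and "t" (3): a world point X has camera coordinates R X + t. Camera axes: x right, y down, z forward; pixel columns grow to the right and rows downward; lengths in m; the calibration is good to about 2 mm. A picture is of the moment at which its call begins. There is no depth.
- bot.finish_job(): hands the job in; it is judged then, once.
The state is a dict: "t": time; "qpos": joint angles; "qd": joint speeds; "joint_torque": joint torques, N m; "tool_pos": TCP position; "ee_rot": TCP orientation; "force": force on the tool from outside, world axes, zero at the start; "wrist_torque": the same for the moment, N m; "finger_gap": finger opening in m; "grasp_force": force on a finger pad.
Only numpy, scipy, OpenCV 4.12 (cv2) and the standard library are available. Lean on these libraries where they do the work, as an engineer would, in place of code of your own. Each camera call takes 0.05 s, during which the arm holds its last target. There are 200 camera calls.

### The job

Put each cork ball into the white dish of its own size: the large one into the large dish on the wooden board, the small one into the small dish. Then take the large dish by its handle, lift it straight up a good 6 cm off the board, and up there give it a gentle quarter turn, either way, so that the handle runs parallel to the board's long sides, the dish level and the ball in its middle all the while. Finish holding it there, still and clear of everything, and leave the tumbler, jigger and tongs where they are.

Things in the scene. Friction and masses are not known exactly. Their poses are not given: they have to be found in the camera images.
- large_dish_well (a point): Large round white dish, 140 mm in diameter, rim 26 mm above its underside, about 0.22 kg, standing on the board. Inside is a 5 degree cone (radius 64 mm) that sinks to the middle, where a ball settles. This point is the middle of the inside, its lowest point, 12 mm above the dish's underside. x: along the handle, away from the dish; z up.
- large_handle (a point): Grasp point in the large dish's handle, 105 mm from the dish's middle, 24 mm above its underside (36 mm above the worktop at the start). The handle is a level bar 20 mm wide, 16 mm high, from the rim to 148 mm from the middle; its last 24 mm are a round end 24 mm wide. It juts out past the board: only worktop lies under it. x: along the handle, away from the dish; z up.
- small_dish_well (a point): Small white ceramic dish, round, 116 mm in diameter, rim 19.5 mm above its underside, standing on the worktop; 0.16 kg, with a short stub handle (35 mm) along its x axis. Inside it is the same shallow 5 degree cone (inner radius 52 mm). This point is the lowest point of the inside, in the middle, 9 mm above the worktop; z up.
- large_ball_center (a point): Centre of the large cork ball, 54 mm in diameter, about 35 g, lying loose on the worktop. Its axes mean nothing, as it rolls.
- small_ball_center (a point): Centre of the small cork ball, 40 mm in diameter, 20 g, lying loose on the worktop. Its axes mean nothing, as it rolls.
- board: Wooden board fixed to the worktop under the large dish, 140 mm (x) by 200 mm (y), 12 mm thick; origin at the centre of its underside, on the worktop. At the start the large dish's handle points along the board's +x, across its long side; its long sides run along its y.
- tumbler: Glass tumbler, 73 mm in diameter, 100 mm high, bystander, origin at the centre of its underside.
- jigger: Brass bar measure in the shape of an hourglass, 47 mm in diameter, 101 mm high, bystander, origin at the centre of its underside. Behind it stands a fixed three-tiered plate stand, about 0.5 m tall, its axis near x 0.74, y 0.07, the lowest plate about 170 mm in radius and 120 mm up: keep the arm clear of it.
- tongs: Ice tongs lying flat on the worktop, 168 x 28 x 8 mm, long along x, bystander, origin at the centre of the underside.
Not all that is in view belongs to the job. What is shaped like the part that bears large_dish_well but green is not meant.

How it is judged:
On the way, in this order (a step that is already met when the one before it is completed fails the run):
1. each ball lies let go in the middle of the dish of its size, the large dish still standing on the board (horizontal distance between large_ball_center and large_dish_well below 0.02 m and z of large_ball_center in the frame of large_dish_well below 0.033 m and horizontal distance between small_ball_center and small_dish_well below 0.02 m and z of small_ball_center in the frame of small_dish_well below 0.026 m and z of large_dish_well in the frame of board below 0.03 m and contact force between the fingers and large_ball below 0.05 N and contact force between the fingers and small_ball below 0.05 N), for 0.3 s.
2. the large dish is lifted at least 46 mm clear of the board, not yet turned (z of large_dish_well in the frame of board above 0.07 m and angle between the x axis of large_dish_well and the x axis of board, either way round below 0.4 rad), for 0.1 s.
3. in the air its handle is turned parallel to the board's long sides (z of large_dish_well in the frame of board above 0.07 m and angle between the x axis of large_dish_well and the x axis of board, either way round above 1.37 rad), for 0.2 s.
At the end, for the whole second after the job is handed in: Fingers hold the large dish still, 46 mm or more clear of the board, level within 0.15 rad, handle within 0.2 rad of parallel to the board's long sides; large ball within 15 mm of its middle, small ball within 20 mm of the small dish's middle; bystanders moved under 30 mm (all of step 3 and angle between large_dish_well's own z axis and vertical below 0.15 rad and horizontal distance between large_ball_center and large_dish_well below 0.015 m and z of large_ball_center in the frame of large_dish_well below 0.033 m and horizontal distance between small_ball_center and small_dish_well below 0.02 m and z of small_ball_center in the frame of small_dish_well below 0.026 m and contact force between the fingers and large_dish above 0.5 N and contact force between each of board, tumbler, jigger, small_dish and large_dish below 0.05 N and linear speed of large_dish below 0.03 m/s and distance of each of tumbler, jigger, tongs from where it was at the start of the episode below 0.03 m and angle between small_dish_well's own z axis and vertical below 0.1 rad); the arm keeps its last pose, push and grip.
It fails at once if the large dish, once off the board, is tilted more than 0.25 rad (z of large_dish_well in the frame of board above 0.034 m and angle between large_dish_well's own z axis and vertical above 0.25 rad).
It fails at once if once the large dish is off the board its ball rolls more than 25 mm from the middle (z of large_dish_well in the frame of board above 0.034 m and horizontal distance between large_ball_center and large_dish_well above 0.025 m).
It fails at once if the dish is turned half way or more before it is lifted clear (z of large_dish_well in the frame of board below 0.034 m and angle between the x axis of large_dish_well and the x axis of board, either way round above 0.79 rad).
It fails at once if a bystander is pushed over 30 mm (distance of any of tumbler, jigger, tongs from where it was at the start of the episode above 0.03 m).
It also fails if it takes over 72 s, if anything falls off the work surface, if the arm or the gripper's body presses on something with over 40 N, if the wrist force passes 120 N, or if a joint passes its speed limit or range.

## Working session

There is one attempt and no reset: what is moved stays moved. The work goes in short steps, Python scripts to look and compute and a tool call to move; the robot and the scene stay as the last step left them, time stands still between calls to the robot, and variables do not carry over. Pictures are saved under pics/ and viewed, at most 10 in all, crops included, and the job is handed in when it is done.

Besides the shell and the picture viewer there is one more tool, called after "Call:" as name(argument=value, ...) on one line, values as JSON. send_rows: Moves the arm, as the interface text tells. Its arguments: {"type":"object","properties":{"series":{"type":"array"}},"required":["series"]}

```bash
mkdir -p pics
cat > h.py <<'E'
import numpy as np, cv2
from station import bot
def grab(n,f=None):
    c=bot.read_camera(n)
    if f: cv2.imwrite('pics/'+f,c['frame'][:,:,::-1])
    return c
def ray(c,px):
    u=cv2.undistortPoints(np.array([[px]],float),np.array(c['mtx']),np.array(c['dist']))[0,0]
    R=np.array(c['R']);t=np.array(c['t'])
    return -R.T@t, R.T@np.array([u[0],u[1],1.])
def atz(c,px,z):
    o,d=ray(c,px); return o+d*(z-o[2])/d[2]
def tri(c1,p1,c2,p2):
    o1,d1=ray(c1,p1);o2,d2=ray(c2,p2)
    s=np.linalg.lstsq(np.c_[d1,-d2],o2-o1,rcond=None)[0]
    a=o1+d1*s[0];b=o2+d2*s[1]
    return (a+b)/2,np.linalg.norm(a-b)
def proj(c,X):
    r=cv2.Rodrigues(np.array(c['R']))[0]
    return cv2.projectPoints(np.array([X],float),r,np.array(c['t']),np.array(c['mtx']),np.array(c['dist']))[0][0,0]
E
python3 - <<'E'
from h import *
import pickle
d={n:grab(n,n+'0.png') for n in('scene','top')}
pickle.dump(d,open('c0.pkl','wb'))
for n in d:print(n,-np.array(d[n]['R']).T@d[n]['t'],np.array(d[n]['R'])[2],d[n]['mtx'][0])
print(bot.sense())
E
```

```text
scene [ 0.02497915 -0.77250463  0.70732484] [ 0.53663051  0.59760154 -0.59573492] [439.25024796   0.         319.28425513]
top [ 0.3573273  -0.1554256   1.36112202] [ 0.16851822  0.01026587 -0.98564508] [521.0678243    0.         314.34160491]
{'t': 0.1, 'qpos': array([ 1.22893223e+00,  8.79665728e-02,  1.37209747e+00, -6.78910432e-06,
        1.68363281e+00, -1.03102399e-01]), 'qd': array([ 9.17500805e-05, -1.46744318e-03, -5.76433883e-03, -6.32828079e-04,
        2.21371338e-03, -2.91879631e-04]), 'joint_torque': array([ 2.13344036e-03, -3.53012431e+01, -3.14219642e+01, -5.11153803e-05,
        7.78483751e-03,  4.48142157e-05]), 'tool_pos': array([0.12993165, 0.53397091, 0.23021234]), 'ee_rot': array([[-9.71631325e-01,  2.36499638e-01, -6.99065951e-04],
       [ 2.36500578e-01,  9.71629321e-01, -1.98469802e-03],
       [ 2.09852613e-04, -2.09372427e-03, -9.99997786e-01]]), 'force': array([ 0.19964009, -0.56539334, -0.11522747]), 'wrist_torque': array([ 0.01376358, -0.01484114, -0.05566335]), 'grasp_force': 0.0, 'finger_gap': 0.08543592889775789}
```

View pics/scene0.png

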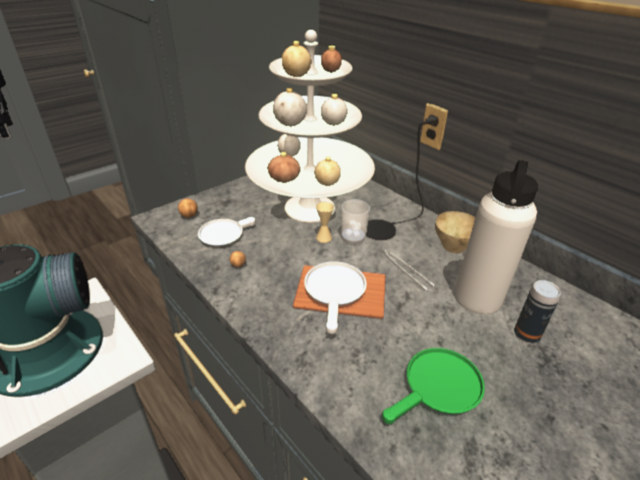

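View pics/top0.png

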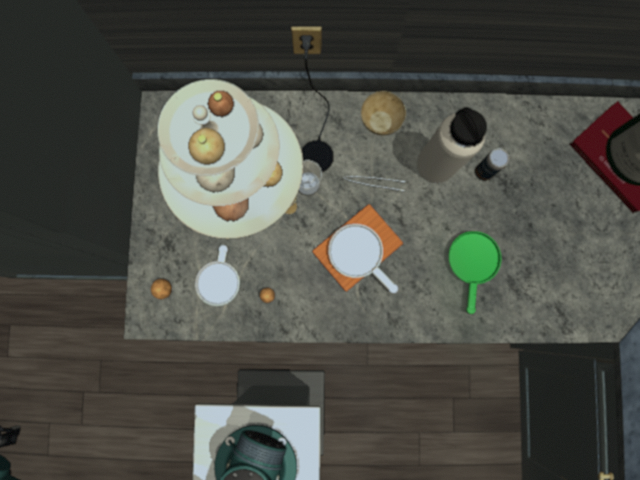

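The scene picture shows the large ball at (188,208), the small ball at (238,259), the small dish at (220,233) and the large dish at (335,283) on the board. In the top view they are at (161,289), (267,295), (217,284) and (356,250).
There are two candidates for the large dish in the top view, white at (356,250) on the board and green at (474,258) off it. White on the board fits the description. I'll measure it and confirm in a crop.

```bash
cat > m.py <<'E'
from h import *
def blob(c,seed,kind,r):
    f=c['frame'];hsv=cv2.cvtColor(f,cv2.COLOR_RGB2HSV)
    if kind=='ball': m=cv2.inRange(hsv,(0,110,50),(22,255,255))
    else: m=cv2.inRange(hsv,(0,0,150),(179,60,255))
    k=np.zeros_like(m);cv2.circle(k,seed,r,255,-1);m&=k
    cs,_=cv2.findContours(m,cv2.RETR_EXTERNAL,cv2.CHAIN_APPROX_NONE)
    return max(cs,key=cv2.contourArea)
def dish(c,cnt,op=9):
    m=np.zeros(c['frame'].shape[:2],np.uint8);cv2.drawContours(m,[cnt],-1,255,-1)
    o=cv2.morphologyEx(m,cv2.MORPH_OPEN,cv2.getStructuringElement(cv2.MORPH_ELLIPSE,(2*op+1,)*2))
    cs,_=cv2.findContours(o,cv2.RETR_EXTERNAL,cv2.CHAIN_APPROX_NONE)
    e=cv2.fitEllipse(max(cs,key=cv2.contourArea))
    return e
E
python3 - <<'E'
from m import *
import pickle
d=pickle.load(open('c0.pkl','rb'));s,t=d['scene'],d['top']
for n,a,b,r1,r2 in (('LB',(188,208),(161,289),14,14),('SB',(238,259),(267,295),12,12)):
    (p,ra),(q,rb)=[cv2.minEnclosingCircle(blob(c,x,'ball',r)) for c,x,r in((s,a,r1),(t,b,r2))]
    print(n,p,ra,q,rb,tri(s,p,t,q), 'top@z',atz(t,q,.027 if n=='LB' else .02))
v=t['frame'][:,:,::-1].copy()
for n,a,b,r,op,h in (('SD',(222,233),(218,284),45,9,.0195),('LD',(335,285),(370,262),60,9,.038)):
    ca,cb=blob(s,a,'d',r),blob(t,b,'d',r)
    ea,eb=dish(s,ca,6),dish(t,cb,op)
    print(n,ea,eb,tri(s,ea[0],t,eb[0]),'top@z',atz(t,eb[0],h))
    pts=np.array([atz(t,p[0],h)[:2] for p in cb]); ctr=atz(t,eb[0],h)[:2]
    dd=np.linalg.norm(pts-ctr,axis=1)
    far=pts[dd>dd.max()*.95].mean(0)-ctr;print(' handle angle',np.degrees(np.arctan2(far[1],far[0])),dd.max(), np.median(dd))
    cv2.ellipse(v,eb,(0,0,255),1)
crop=v[200:330,130:520];cv2.imwrite('pics/crop.png',cv2.resize(crop,None,fx=2,fy=2,interpolation=cv2.INTER_CUBIC))
# board edges
hsv=cv2.cvtColor(t['frame'],cv2.COLOR_RGB2HSV);m=cv2.inRange(hsv,(0,110,50),(22,255,255));m|=cv2.inRange(hsv,(0,0,150),(179,60,255))
k=np.zeros_like(m);cv2.circle(k,(357,247),52,255,-1);m&=k
cs,_=cv2.findContours(cv2.morphologyEx(m,cv2.MORPH_OPEN,np.ones((15,15),np.uint8)),cv2.RETR_EXTERNAL,cv2.CHAIN_APPROX_NONE)
r=cv2.minAreaRect(max(cs,key=cv2.contourArea));bx=cv2.boxPoints(r)
P=np.array([atz(t,p,.012)[:2] for p in bx]);print('board',P,P.mean(0),[np.linalg.norm(P[i]-P[(i+1)%4]) for i in range(2)])
for n,p in(('tumbler',(309,190)),('jigger',(290,208)),('tongs',(375,183))):print(n,atz(t,p,0))
E
```

```text
LB (187.11904907226562, 207.8095245361328) 9.436753273010254 (160.62335205078125, 288.47357177734375) 10.03552532196045 (array([0.44240873, 0.25480826, 0.02514595]), np.float64(0.0005843221665155542)) top@z [0.44255412 0.25411183 0.027     ]
SB (237.05555725097656, 258.5) 7.77668571472168 (266.6639404296875, 294.8688659667969) 7.2553391456604 (array([ 0.43065102, -0.02073092,  0.01962813]), np.float64(0.0004838320726722173)) top@z [ 0.43041786 -0.02065339  0.02      ]
SD ((219.79127502441406, 231.11671447753906), (26.27066421508789, 45.60421371459961), 82.21898651123047) ((217.1353759765625, 283.1716003417969), (42.79543685913086, 44.40732955932617), 34.4606819152832) (array([0.45934679, 0.10900148, 0.0170135 ]), np.float64(0.0005389342178555393)) top@z [0.45891925 0.10863621 0.0195    ]
 handle angle -6.69429782855273 0.10099979993136762 0.05714964056220838
LD ((337.92608642578125, 277.9632568359375), (51.220985412597656, 69.00570678710938), 57.59537887573242) ((355.3836364746094, 250.3797607421875), (52.690425872802734, 53.80485534667969), 121.34832763671875) (array([ 0.54800908, -0.24949876,  0.04498811]), np.float64(0.00888429716520138)) top@z [ 0.54541703 -0.24727231  0.038     ]
 handle angle -135.05255992824203 0.14573027049827503 0.06904690140088016
board [[ 0.61603451 -0.18234646]
 [ 0.61728385 -0.31686109]
 [ 0.48256263 -0.31547991]
 [ 0.48141489 -0.18311753]] [ 0.54932397 -0.24945125] [np.float64(0.13452043513691572), np.float64(0.13472829800886243)]
tumbler [ 0.71377651 -0.12554977  0.        ]
jigger [ 0.66370365 -0.07530714  0.        ]
tongs [ 0.73492364 -0.30349764  0.        ]
```

View pics/crop.png

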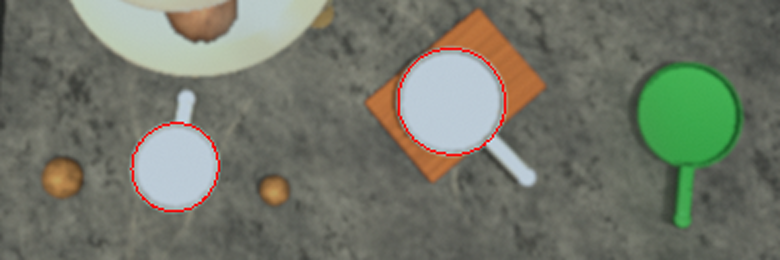

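The crop confirms the white dish on the board, with its handle toward the lower right (about -135° in world axes). The measured heights (0.025, 0.020, 0.017 and roughly 0.04) agree with the text. I'll go above the large ball.

Call:
send_rows(series=[[[10,-9,-2,0,0,-12,1],[31.2,-27.9,-8,0,0,-45,1],[31.2,-27.9,-8,0,0,-45,1],[31.2,-27.9,-8,0,0,-45,1],[31.2,-27.9,-8,0,0,-45,1],[31.2,-27.9,-8,0,0,-45,1],[31.2,-27.9,-8,0,0,-45,1],[31.2,-27.9,-8,0,0,-45,1],[31.2,-27.9,-8,0,0,-45,1],[31.2,-27.9,-8,0,0,-45,1],[31.2,-27.9,-8,0,0,-45,1],[31.2,-27.9,-8,0,0,-45,1]]])

```text
t: 1.1
tool_pos: [0.4431, 0.253, 0.1497]
ee_rot: [[-0.515, 0.857, -0.003], [0.857, 0.515, -0.002], [-0.0, -0.003, -1.0]]
force: [-0.7, 0.2, 0.5]
finger_gap: 0.0851
grasp_force: 0.0
```

Call:
send_rows(series=[[[0,0,-4,0,0,0,1],[0,0,-8,0,0,0,1],[0,0,-11,0,0,0,1],[0,0,-13,0,0,0,1],[0,0,-14.2,0,0,0,1],[0,0,-14.2,0,0,0,1],[0,0,-14.2,0,0,0,0.6],[0,0,-14.2,0,0,0,0.4],[0,0,-14.2,0,0,0,0.4],[0,0,-14.2,0,0,0,0.4],[0,0,-14.2,0,0,0,0.4],[0,0,-14.2,0,0,0,0.4]]])

```text
t: 2.1
tool_pos: [0.4436, 0.2564, 0.0116]
ee_rot: [[-0.52, 0.854, 0.004], [0.854, 0.52, 0.002], [0.0, 0.005, -1.0]]
force: [-0.4, 0.5, 6.6]
finger_gap: 0.0514
grasp_force: 62.3
```

Call:
send_rows(series=[[[0,0,0,0,0,0,0.85],[0,0,0,0,0,0,0.85],[0,0,0,0,0,0,0.85],[0,0,-0.3,0,0,0,0.85],[0,0,-0.6,0,0,0,0.85],[0,0,-0.6,0,0,0,0.85],[0,0,-0.6,0,0,0,0.4],[0,0,-0.6,0,0,0,0.4],[0,0,-0.6,0,0,0,0.4],[0,0,-0.6,0,0,0,0.4],[0,0,-0.6,0,0,0,0.4]]])

```text
t: 3.02
tool_pos: [0.4423, 0.2555, 0.0035]
ee_rot: [[-0.52, 0.854, 0.001], [0.854, 0.52, 0.0], [-0.0, 0.001, -1.0]]
force: [-0.4, -0.3, 0.9]
finger_gap: 0.0517
grasp_force: 62.4
```

Call:
send_rows(series=[[[0,0,2,0,0,0,0.4],[0,0,5,0,0,0,0.4],[0,0,9,0,0,0,0.4],[-0.3,-2,12,0,0,-4,0.4],[-0.6,-5,14,0,0,-8,0.4],[-1,-9,15,0,0,-12,0.4],[-1.3,-12.5,15,0,0,-16,0.4],[-1.6,-16,15,0,0,-20,0.4],[-1.9,-19.5,15,0,0,-24,0.4],[-2.2,-22.5,15,0,0,-28,0.4],[-2.2,-25,15,0,0,-30,0.4],[-2.2,-26,15,0,0,-30,0.4]]])

```text
t: 4.02
tool_pos: [0.4197, -0.0073, 0.1534]
ee_rot: [[-0.019, 1.0, 0.0], [1.0, 0.019, -0.001], [-0.001, 0.0, -1.0]]
force: [0.6, 0.3, 0.8]
finger_gap: 0.0518
grasp_force: 62.6
```

Run:
```python
from h import *
s=bot.sense();print(s['tool_pos'],s['finger_gap'],s['qpos'])
```

```text
[ 0.41970223 -0.00730532  0.15340023] 0.05183061689568216 [-1.51663692e-01 -1.80586247e-01  1.78229347e+00 -1.26791811e-03
  1.53932376e+00 -1.70423981e-01]
```

Call:
send_rows(series=[[[1.2,-2,0,0,0,-3,0.4],[3,-5.7,0,0,0,-7,0.4],[4.8,-9.3,0,0,0,-11,0.4],[6.6,-12.8,0,0,0,-15,0.4],[8.4,-16.3,0,0,0,-19,0.4],[10.2,-19.8,0,0,0,-23,0.4],[11.7,-22.6,0,0,0,-25,0.4],[12.6,-24.3,0,0,0,-25,0.4],[12.6,-24.3,-2,0,0,-25,0.4],[12.6,-24.3,-4,0,0,-25,0.4],[12.6,-24.3,-5,0,0,-25,0.4],[12.6,-24.3,-5,0,0,-25,0.4]]])

```text
t: 5.02
tool_pos: [0.5444, -0.246, 0.0993]
ee_rot: [[0.401, 0.916, -0.006], [0.916, -0.401, 0.004], [0.001, -0.007, -1.0]]
force: [-1.0, -0.2, -0.8]
finger_gap: 0.052
grasp_force: 62.6
```

Run:
```python
from h import *
a=grab('top');b=grab('scene')
v=np.hstack([cv2.resize(a['frame'][190:320,290:430],(420,390)),cv2.resize(b['frame'][200:340,270:400],(362,390))])
cv2.imwrite('pics/over.png',v[:,:,::-1]);print(bot.sense()['tool_pos'])
```

```text
[ 0.54612054 -0.24693549  0.1031517 ]
```

View pics/over.png

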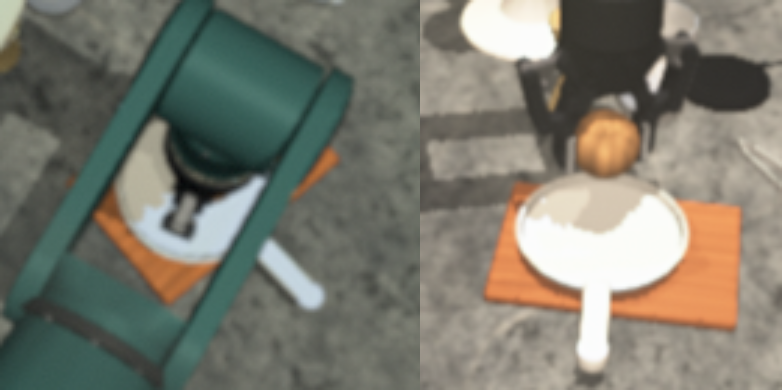

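The ball is held over the dish, at about (605,140) in the right half. I'll lower it and release.

Call:
send_rows(series=[[[0,0,-2.5,0,0,0,0.4],[0,0,-5,0,0,0,0.4],[0,0,-6.4,0,0,0,0.4],[0,0,-7.1,0,0,0,0.4],[0,0,-7.3,0,0,0,0.4],[0,0,-7.3,0,0,0,0.4],[0,0,-7.3,0,0,0,0.66],[0,0,-7.3,0,0,0,0.7],[0,0,-7.3,0,0,0,0.74],[0,0,-7.3,0,0,0,0.78],[0,0,-7.3,0,0,0,0.78],[0,0,-7.3,0,0,0,0.78]]])

```text
t: 6.12
tool_pos: [0.5462, -0.2477, 0.0307]
ee_rot: [[0.402, 0.916, 0.001], [0.916, -0.402, -0.0], [-0.0, 0.001, -1.0]]
force: [-0.6, 0.4, -0.3]
finger_gap: 0.067
grasp_force: 0.0
```

Call:
send_rows(series=[[[0,0,0.6,0,0,0,0.8],[0,0,1.8,0,0,0,0.8],[0,0,4,0,0,0,0.8],[0,0,7,0,0,0,0.85],[0,0,10,0,0,0,1],[-1,2,12,0,0,3,1],[-2.5,5,12,0,0,7,1],[-4.3,8.5,12,0,0,11,1],[-6.1,12,12,0,0,15,1],[-8,15.5,12,0,0,19,1],[-9.8,19,12,0,0,23,1],[-11.5,22.5,12,0,0,23,1]]])

```text
t: 7.12
tool_pos: [0.4302, -0.0213, 0.1517]
ee_rot: [[0.01, 1.0, 0.002], [1.0, -0.01, -0.0], [-0.0, 0.002, -1.0]]
force: [0.8, 1.5, 0.6]
finger_gap: 0.0855
grasp_force: 0.0
```

Run:
```python
from m import *
a=grab('top');b=grab('scene')
v=np.hstack([cv2.resize(a['frame'][200:310,300:430],(390,330)),cv2.resize(b['frame'][220:340,200:400],(390,330))])
cv2.imwrite('pics/placed.png',v[:,:,::-1]);print(bot.sense()['tool_pos'])
```

```text
[ 0.42912434 -0.01863953  0.15170476]
```

View pics/placed.png

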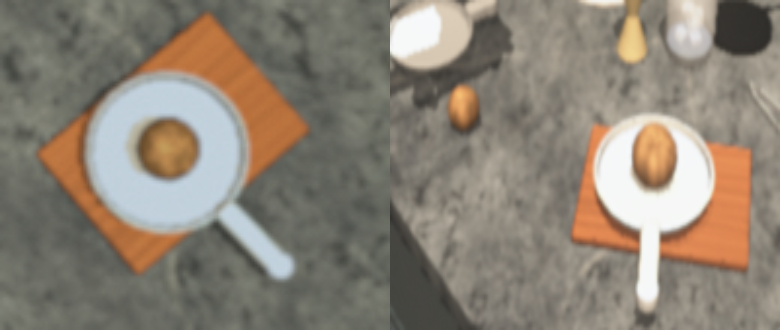

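The large ball rests in the middle of its dish, at (168,148) in the left half. Next is the small ball.

Call:
send_rows(series=[[[0,0.2,-3,0,0,0,0.75],[0,0.2,-7,0,0,0,0.75],[0,0.2,-10.5,0,0,0,0.75],[0,0.2,-13,0,0,0,0.75],[0,0.2,-14.5,0,0,0,0.75],[0,0.2,-14.9,0,0,0,0.75],[0,0.2,-14.9,0,0,0,0.5],[0,0.2,-14.9,0,0,0,0.25],[0,0.2,-14.9,0,0,0,0.25],[0,0.2,-14.9,0,0,0,0.25],[0,0.2,-14.9,0,0,0,0.25],[0,0.2,-14.9,0,0,0,0.25]]])

```text
t: 8.22
tool_pos: [0.4328, -0.021, 0.0031]
ee_rot: [[0.012, 1.0, 0.004], [1.0, -0.012, -0.001], [-0.001, 0.004, -1.0]]
force: [0.1, -1.4, 5.3]
finger_gap: 0.0376
grasp_force: 60.4
```

Call:
send_rows(series=[[[0,0,2,0,0,0,0.25],[0,0,5,0,0,0,0.25],[0,0,8,0,0,0,0.25],[0.5,2,9,0,0,4,0.25],[1.2,5,9,0,0,8,0.25],[2,9,9,0,0,12,0.25],[2.5,11.8,9,0,0,15,0.25],[2.8,13,9,0,0,15,0.25],[2.8,13,7,0,0,15,0.25],[2.8,13,5,0,0,15,0.25],[2.8,13,5,0,0,15,0.25],[2.8,13,5,0,0,15,0.25]]])

```text
t: 9.22
tool_pos: [0.4577, 0.1089, 0.0501]
ee_rot: [[-0.247, 0.969, -0.004], [0.969, 0.247, -0.001], [0.0, -0.004, -1.0]]
force: [0.2, -0.0, 0.8]
finger_gap: 0.0374
grasp_force: 60.2
```

Run:
```python
from m import *
b=grab('scene')
cv2.imwrite('pics/small.png',cv2.resize(b['frame'][130:290,150:330],None,fx=3,fy=3)[:,:,::-1]);print(bot.sense()['tool_pos'],bot.sense()['finger_gap'])
```

```text
[0.45894353 0.10892979 0.05146986] 0.03758533068724706
```

View pics/small.png

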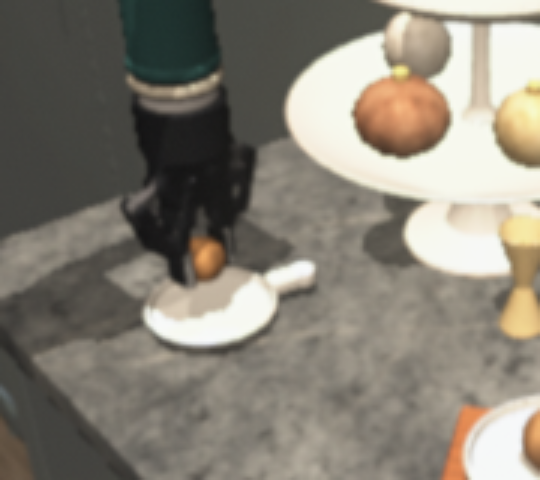

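The small ball, at (207,260), is held above the small dish. I'll lower it and release.

Call:
send_rows(series=[[[0,0,-1.5,0,0,0,0.25],[0,0,-2.8,0,0,0,0.25],[0,0,-3.5,0,0,0,0.25],[0,0,-3.7,0,0,0,0.25],[0,0,-3.7,0,0,0,0.25],[0,0,-3.7,0,0,0,0.48],[0,0,-3.7,0,0,0,0.53],[0,0,-3.7,0,0,0,0.58],[0,0,-3.7,0,0,0,0.62],[0,0,-3.7,0,0,0,0.64],[0,0,-3.7,0,0,0,0.64],[0,0,-3.7,0,0,0,0.64]]])

```text
t: 10.27
tool_pos: [0.4591, 0.1094, 0.0144]
ee_rot: [[-0.247, 0.969, 0.0], [0.969, 0.247, 0.0], [-0.0, 0.0, -1.0]]
force: [-1.3, 0.4, 0.0]
finger_gap: 0.0544
grasp_force: 0.0
```

Call:
send_rows(series=[[[0,0,0.5,0,0,0,0.66],[0,0,1.5,0,0,0,0.66],[0,0,4,0,0,0,0.66],[0,0,8,0,0,0,0.66],[0,-2,12,0,0,-2,0.66],[-0.7,-5.5,13,0,0,-7,0.66],[-1.4,-9.5,13,0,0,-12,0.66],[-2,-13.5,13,0,0,-17,0.66],[-2,-17.5,13,0,0,-22,0.66],[-2,-21.5,13,0,0,-27,0.66],[-2,-25.5,13,0,0,-32,0.66],[-2,-28,13,0,0,-37,0.66]]])

```text
t: 11.27
tool_pos: [0.4388, -0.1742, 0.1457]
ee_rot: [[0.392, 0.92, 0.002], [0.92, -0.392, -0.002], [-0.002, 0.002, -1.0]]
force: [-0.0, 0.1, -0.4]
finger_gap: 0.0564
grasp_force: 0.0
```

Run:
```python
from m import *
a=grab('top');b=grab('scene')
p=cv2.minEnclosingCircle(blob(a,(217,283),'ball',30))[0];print('SB',p,atz(a,p,.029))
P=cv2.minEnclosingCircle(blob(b,(222,225),'ball',18))[0];print(tri(b,P,a,p))
q=cv2.minEnclosingCircle(blob(a,(355,249),'ball',16))[0];print('LB',q,atz(a,q,.051))
c=blob(a,(370,262),'d',60);x=np.array([atz(a,i[0],.036+.004)[:2] for i in c]);ctr=np.array([.546,-.2475])
r=np.linalg.norm(x-ctr,axis=1);h=x[(r>.08)];print(r.max())
m=np.zeros((480,640),np.uint8);cv2.drawContours(m,[c],-1,255,-1);ys,xs=np.nonzero(m)
w=np.array([atz(a,i,.042)[:2] for i in zip(xs,ys)]);r=np.linalg.norm(w-ctr,axis=1);w=w[r>.085]
vx,vy,x0,y0=cv2.fitLine(w.astype(np.float32),cv2.DIST_L2,0,.01,.01).ravel();print('handle mid',x0,y0,np.degrees(np.arctan2(vy,vx)),np.hypot(x0-ctr[0],y0-ctr[1]))
s=bot.sense();print(s['tool_pos'],s['ee_rot'])
u=w.mean(0)-ctr;print(np.degrees(np.arctan2(u[1],u[0])))
cv2.imwrite('pics/check.png',cv2.resize(a['frame'][220:330,180:420],None,fx=3,fy=3)[:,:,::-1])
```

```text
SB (215.97825622558594, 282.3369445800781) [0.46030454 0.10984718 0.029     ]
(array([0.46050247, 0.10997015, 0.02805682]), np.float64(0.0002815978516181994))
LB (355.70001220703125, 249.06666564941406) [ 0.54694324 -0.24718124  0.051     ]
0.14585868028304233
handle mid 0.46341798 -0.3282624 44.974888 0.1155091075918788
[ 0.43900388 -0.17436926  0.14546774] [[ 0.39180815  0.92004616  0.00119512]
 [ 0.92004569 -0.39180514 -0.00216011]
 [-0.00151915  0.00194591 -0.99999695]]
-135.6382413382136
```

View pics/check.png

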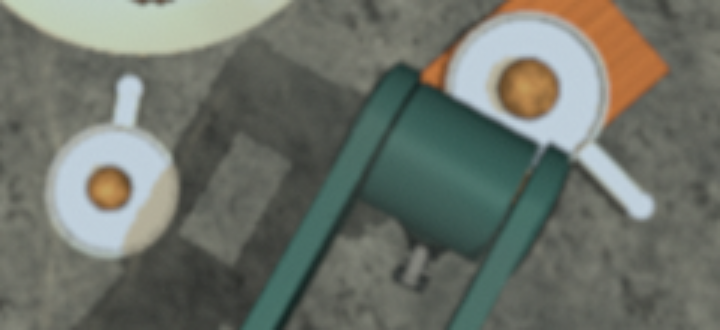

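Both balls are centred: the small one at (108,188) in its dish, the large one at (528,88). I'll check the handle's height from two views in the first pictures while moving above it.

Run:
```python
from m import *
import pickle
d=pickle.load(open('c0.pkl','rb'));s,t=d['scene'],d['top']
# handle end: farthest contour point along handle in each view
o=[]
for c,sd,dr in((s,(335,285),(-.1,1)),(t,(370,262),(.7,.7))):
    k=blob(c,sd,'d',60)[:,0].astype(float);v=k@np.array(dr);o.append(k[v>v.max()-3].mean(0))
print(o,tri(s,o[0],t,o[1]))
```

```text
[array([318.75 , 341.875]), array([395.09090909, 290.09090909])] (array([ 0.4343133 , -0.34423282,  0.00639399]), np.float64(0.029486545671151027))
```

Call:
send_rows(series=[[[0.7,-3,0,0,0,-5,0.66],[1.6,-7,0,0,0,-11,0.66],[2.5,-11,0,0,0,-17,0.66],[3.2,-14,0,0,0,-22,0.66],[3.4,-14.6,0,0,0,-22,0.66],[3.4,-14.6,0,0,0,-22,0.66],[3.4,-14.6,-3,0,0,-22,0.66],[3.4,-14.6,-6,0,0,-22,0.66],[3.4,-14.6,-8,0,0,-22,0.66],[3.4,-14.6,-8,0,0,-22,0.66],[3.4,-14.6,-8,0,0,-22,0.66]]])

```text
t: 12.28
tool_pos: [0.4726, -0.3142, 0.0637]
ee_rot: [[0.701, 0.713, -0.002], [0.713, -0.701, 0.002], [0.0, -0.003, -1.0]]
force: [-0.4, 0.4, 0.6]
finger_gap: 0.0565
grasp_force: 0.0
```

Run:
```python
from m import *
b=grab('scene');s=bot.sense();print(s['tool_pos'],s['ee_rot'][:,1])
cv2.imwrite('pics/handle.png',cv2.resize(b['frame'][220:350,260:400],None,fx=4,fy=4)[:,:,::-1])
```

```text
[ 0.47368497 -0.31539004  0.06560096] [ 0.71266299 -0.701506    0.00088815]
```

View pics/handle.png

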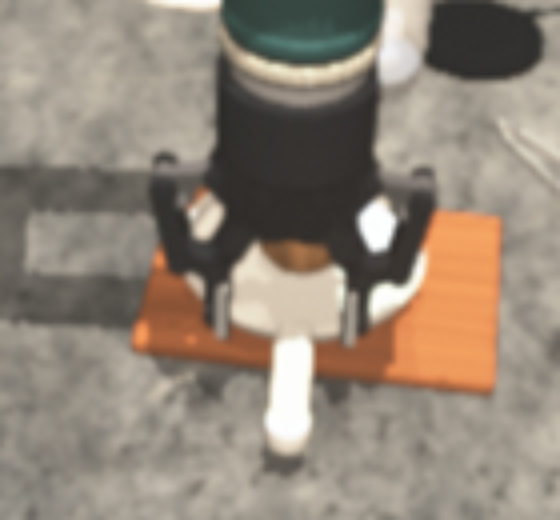

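Run:
```python
from m import *
import pickle
d=pickle.load(open('c0.pkl','rb'));s,t=d['scene'],d['top']
print(tri(s,(260+288/4,220+447/4),t,(180+648/3,220+209/3)))
for z in(.03,.036,.044):print(z,proj(s,(.4413,-.352,z)),proj(t,(.4413,-.352,z)))
```

```text
(array([ 0.44537655, -0.35071658,  0.0306016 ]), np.float64(0.0019903939327919552))
0.03 [331.40973606 333.26634885] [396.25894632 291.60249865]
0.036 [331.51673018 331.23911865] [396.60495373 291.45556027]
0.044 [331.66075756 328.51031485] [397.07112656 291.25757704]
```

The handle's tip triangulates to z ≈ 0.031–0.036, which agrees with 0.036. I'll descend and grip.

Call:
send_rows(series=[[[-0.2,-0.3,-1.5,0,0,0,0.66],[-0.2,-0.4,-3,0,0,0,0.66],[-0.2,-0.4,-4.3,0,0,0,0.66],[-0.2,-0.4,-4.8,0,0,0,0.66],[-0.2,-0.4,-4.8,0,0,0,0.66],[-0.2,-0.4,-4.8,0,0,0,0.5],[-0.2,-0.4,-4.8,0,0,0,0.4],[-0.2,-0.4,-4.8,0,0,0,0.3],[-0.2,-0.4,-4.8,0,0,0,0.2],[-0.2,-0.4,-4.8,0,0,0,0.1],[-0.2,-0.4,-4.8,0,0,0,0.05],[-0.2,-0.4,-4.8,0,0,0,0.05]]])

```text
t: 13.33
tool_pos: [0.4718, -0.3212, 0.0175]
ee_rot: [[0.703, 0.711, 0.002], [0.711, -0.703, -0.001], [0.0, 0.002, -1.0]]
force: [-0.1, -1.4, 4.2]
finger_gap: 0.0191
grasp_force: 59.0
```

Call:
send_rows(series=[[[0,0,0,0,0,0,0.05],[0,0,0,0,0,0,0.05],[0,0,0,0,0,0,0.05],[0,0,0,0,0,0,0.05]]])

```text
t: 13.67
tool_pos: [0.4718, -0.3212, 0.0174]
ee_rot: [[0.703, 0.711, 0.002], [0.711, -0.703, -0.001], [0.0, 0.002, -1.0]]
force: [-0.6, -0.9, 5.5]
finger_gap: 0.0192
grasp_force: 59.2
```

Call:
send_rows(series=[[[0,0,0.05,0,0,0,0.05],[0,0,0.15,0,0,0,0.05],[0,0,0.3,0,0,0,0.05],[0,0,0.5,0,0,0,0.05],[0,0,0.7,0,0,0,0.05],[0,0,0.9,0,0,0,0.05],[0,0,1.1,0,0,0,0.05],[0,0,1.3,0,0,0,0.05],[0,0,1.4,0,0,0,0.05],[0,0,1.5,0,0,0,0.05],[0,0,1.5,0,0,0,0.05]]])

```text
t: 14.58
tool_pos: [0.4712, -0.3207, 0.0316]
ee_rot: [[0.703, 0.711, 0.0], [0.711, -0.703, -0.0], [-0.0, 0.0, -1.0]]
force: [-0.2, 0.9, -2.4]
finger_gap: 0.019
grasp_force: 58.6
```

Run:
```python
from m import *
a=grab('top');b=grab('scene');s=bot.sense();print(s['tool_pos'],s['force'],s['wrist_torque'],s['finger_gap'])
q=cv2.minEnclosingCircle(blob(a,(355,249),'ball',16))[0];print('LB',q,atz(a,q,.066))
v=np.hstack([cv2.resize(a['frame'][200:310,300:430],(390,330)),cv2.resize(b['frame'][225:345,265:395],(390,360))[:330]])
cv2.imwrite('pics/lift.png',v[:,:,::-1])
```

```text
[ 0.47107947 -0.3205701   0.03135328] [-0.3800189   0.64745678 -3.5037405 ] [-0.18516903  0.146022   -0.03531805] 0.01893369787653027
LB (355.53570556640625, 249.14285278320312) [ 0.54457536 -0.24571759  0.066     ]
```

View pics/lift.png

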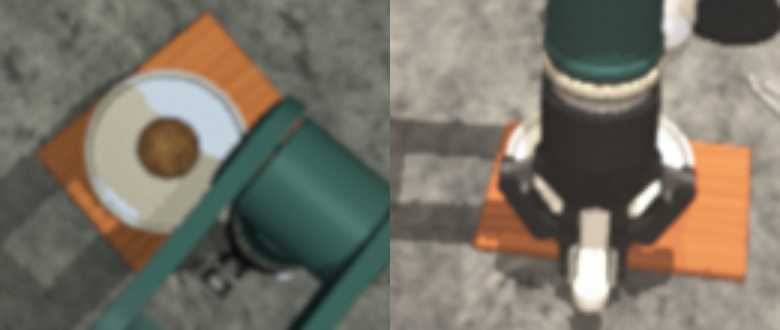

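The dish is up and level, with the ball at (168,147) in the left half, still in the middle. I'll continue lifting.

Call:
send_rows(series=[[[0,0,0.1,0,0,0,0.05],[0,0,0.3,0,0,0,0.05],[0,0,0.6,0,0,0,0.05],[0,0,0.9,0,0,0,0.05],[0,0,1.2,0,0,0,0.05],[0,0,1.5,0,0,0,0.05],[0,0,1.8,0,0,0,0.05],[0,0,2.1,0,0,0,0.05],[0,0,2.4,0,0,0,0.05],[0,0,2.7,0,0,0,0.05],[0,0,3,0,0,0,0.05],[0,0,3.3,0,0,0,0.05]]])

```text
t: 15.68
tool_pos: [0.4711, -0.3206, 0.0646]
ee_rot: [[0.703, 0.711, 0.0], [0.711, -0.703, -0.0], [-0.0, 0.0, -1.0]]
force: [-0.6, 0.4, -2.0]
finger_gap: 0.0185
grasp_force: 58.6
```

Call:
send_rows(series=[[[0,0,0.3,0,0,0,0.05],[0,0,0.6,0,0,0,0.05],[0,0,0.9,0,0,0,0.05],[0,0,1.2,0,0,0,0.05],[0,0,1.5,0,0,0,0.05],[0,0,1.8,0,0,0,0.05],[0,0,2.0,0,0,0,0.05],[0,0,2.15,0,0,0,0.05],[0,0,2.2,0,0,0,0.05],[0,0,2.2,0,0,0,0.05],[0,0,2.2,0,0,0,0.05],[0,0,2.2,0,0,0,0.05]]])

```text
t: 16.68
tool_pos: [0.471, -0.3205, 0.0861]
ee_rot: [[0.703, 0.711, -0.0], [0.711, -0.703, 0.0], [-0.0, -0.0, -1.0]]
force: [-0.5, -0.0, -2.0]
finger_gap: 0.0193
grasp_force: 58.5
```

Run:
```python
from m import *
a=grab('top');b=grab('scene');s=bot.sense();print(s['tool_pos'],s['force'],s['wrist_torque'],s['finger_gap'],s['qpos'])
q=cv2.minEnclosingCircle(blob(a,(358,249),'ball',18))[0];print('LB',q,atz(a,q,.121))
# rotation rows about dish centre (measured from tcp), -90deg
C=np.array([.546,-.2475]);p=s['tool_pos'][:2]-C
N=48
for i in range(1,N+1):
    x=i/N;th=-90*(x-np.sin(2*np.pi*x)/(2*np.pi));r=np.radians(th);R=np.array([[np.cos(r),-np.sin(r)],[np.sin(r),np.cos(r)]])
    d=(R@p-p)*100
    if i%4==0:print(i,np.round(d,2),round(th,1))
```

```text
[ 0.47098967 -0.32051872  0.08611345] [-0.54140572 -0.14615832 -2.88071859] [-0.17991103  0.17247809 -0.06115706] 0.019217686145926165 [-6.97029064e-01  2.03044023e-01  1.53283048e+00 -3.21314923e-05
  1.40606271e+00  8.28606950e-02]
LB (357.0, 246.0) [ 0.54429387 -0.24542617  0.121     ]
4 [-0.04  0.04] -0.3
8 [-0.32  0.35] -2.6
12 [-0.96  1.14] -8.2
16 [-1.86  2.61] -17.6
20 [-2.66  4.79] -30.3
24 [-2.97  7.44] -45.0
28 [-2.59 10.09] -59.7
32 [-1.73 12.24] -72.4
36 [-0.79 13.69] -81.8
40 [-0.13 14.46] -87.4
44 [ 0.16 14.76] -89.7
48 [ 0.2 14.8] -90.0
```

Run:
```python
import numpy as np
p=np.array([.471,-.3205])-np.array([.546,-.2475]);N=60
def f(i):
    x=i/N;th=-90*(x-np.sin(2*np.pi*x)/(2*np.pi));r=np.radians(th)
    return np.r_[np.array([[np.cos(r),-np.sin(r)],[np.sin(r),np.cos(r)]])@p*100,th]
for k in range(0,N,12):
    print([[round(float(v),w) for v,w in zip(f(i)-f(k),(2,2,1))] for i in range(k+1,k+13)])
```

```text
[[-0.0, 0.0, -0.0], [-0.0, 0.0, -0.0], [-0.01, 0.01, -0.1], [-0.02, 0.02, -0.2], [-0.04, 0.04, -0.3], [-0.07, 0.08, -0.6], [-0.12, 0.12, -0.9], [-0.17, 0.18, -1.4], [-0.24, 0.25, -1.9], [-0.32, 0.35, -2.6], [-0.42, 0.46, -3.4], [-0.54, 0.59, -4.4]]
[[-0.13, 0.16, -1.1], [-0.27, 0.34, -2.4], [-0.43, 0.55, -3.8], [-0.59, 0.78, -5.4], [-0.77, 1.05, -7.1], [-0.95, 1.34, -9.0], [-1.14, 1.66, -11.0], [-1.32, 2.01, -13.2], [-1.5, 2.4, -15.5], [-1.68, 2.81, -18.0], [-1.84, 3.25, -20.5], [-1.99, 3.71, -23.2]]
[[-0.13, 0.49, -2.8], [-0.24, 0.99, -5.6], [-0.33, 1.51, -8.5], [-0.4, 2.05, -11.4], [-0.43, 2.59, -14.4], [-0.44, 3.14, -17.4], [-0.42, 3.69, -20.4], [-0.37, 4.23, -23.4], [-0.29, 4.76, -26.3], [-0.19, 5.28, -29.2], [-0.06, 5.78, -32.1], [0.08, 6.27, -34.8]]
[[0.16, 0.46, -2.7], [0.34, 0.89, -5.2], [0.53, 1.3, -7.7], [0.72, 1.67, -10.0], [0.91, 2.02, -12.2], [1.11, 2.34, -14.2], [1.3, 2.63, -16.1], [1.48, 2.89, -17.8], [1.65, 3.12, -19.4], [1.81, 3.32, -20.8], [1.96, 3.5, -22.1], [2.09, 3.65, -23.2]]
[[0.12, 0.13, -1.0], [0.22, 0.24, -1.8], [0.3, 0.33, -2.5], [0.38, 0.4, -3.0], [0.43, 0.46, -3.5], [0.48, 0.5, -3.8], [0.51, 0.54, -4.0], [0.53, 0.56, -4.2], [0.54, 0.57, -4.3], [0.55, 0.58, -4.4], [0.55, 0.58, -4.4], [0.55, 0.58, -4.4]]
```

Call:
send_rows(series=[[[-0.02,0.02,0,0,0,-0.2,0.05],[-0.04,0.04,0,0,0,-0.3,0.05],[-0.07,0.08,0,0,0,-0.6,0.05],[-0.12,0.12,0,0,0,-0.9,0.05],[-0.17,0.18,0,0,0,-1.4,0.05],[-0.24,0.25,0,0,0,-1.9,0.05],[-0.32,0.35,0,0,0,-2.6,0.05],[-0.42,0.46,0,0,0,-3.4,0.05],[-0.54,0.59,0,0,0,-4.4,0.05]]])

```text
t: 17.53
tool_pos: [0.4656, -0.3146, 0.0863]
ee_rot: [[0.757, 0.654, 0.0], [0.654, -0.757, -0.0], [0.0, 0.0, -1.0]]
force: [-0.3, -0.2, -2.8]
finger_gap: 0.0189
grasp_force: 58.6
```

Call:
send_rows(series=[[[-0.13,0.16,0,0,0,-1.1,0.05],[-0.27,0.34,0,0,0,-2.4,0.05],[-0.43,0.55,0,0,0,-3.8,0.05],[-0.59,0.78,0,0,0,-5.4,0.05],[-0.77,1.05,0,0,0,-7.1,0.05],[-0.95,1.34,0,0,0,-9.0,0.05],[-1.14,1.66,0,0,0,-11.0,0.05],[-1.32,2.01,0,0,0,-13.2,0.05],[-1.5,2.4,0,0,0,-15.5,0.05],[-1.68,2.81,0,0,0,-18.0,0.05],[-1.84,3.25,0,0,0,-20.5,0.05],[-1.99,3.71,0,0,0,-23.2,0.05]]])

```text
t: 18.53
tool_pos: [0.4455, -0.2772, 0.0863]
ee_rot: [[0.954, 0.301, -0.0], [0.301, -0.954, 0.0], [-0.0, -0.0, -1.0]]
force: [0.6, -0.6, -2.7]
finger_gap: 0.019
grasp_force: 58.6
```

Call:
send_rows(series=[[[-0.13,0.49,0,0,0,-2.8,0.05],[-0.24,0.99,0,0,0,-5.6,0.05],[-0.33,1.51,0,0,0,-8.5,0.05],[-0.4,2.05,0,0,0,-11.4,0.05],[-0.43,2.59,0,0,0,-14.4,0.05],[-0.44,3.14,0,0,0,-17.4,0.05],[-0.42,3.69,0,0,0,-20.4,0.05],[-0.37,4.23,0,0,0,-23.4,0.05],[-0.29,4.76,0,0,0,-26.3,0.05],[-0.19,5.28,0,0,0,-29.2,0.05],[-0.06,5.78,0,0,0,-32.1,0.05],[0.08,6.27,0,0,0,-34.8,0.05]]])

```text
t: 19.53
tool_pos: [0.4464, -0.2142, 0.0863]
ee_rot: [[0.955, -0.297, -0.0], [-0.297, -0.955, 0.001], [-0.0, -0.0, -1.0]]
force: [0.0, 0.1, -2.8]
finger_gap: 0.0188
grasp_force: 58.5
```

Call:
send_rows(series=[[[0.16,0.46,0,0,0,-2.7,0.05],[0.34,0.89,0,0,0,-5.2,0.05],[0.53,1.3,0,0,0,-7.7,0.05],[0.72,1.67,0,0,0,-10.0,0.05],[0.91,2.02,0,0,0,-12.2,0.05],[1.11,2.34,0,0,0,-14.2,0.05],[1.3,2.63,0,0,0,-16.1,0.05],[1.48,2.89,0,0,0,-17.8,0.05],[1.65,3.12,0,0,0,-19.4,0.05],[1.81,3.32,0,0,0,-20.8,0.05],[1.96,3.5,0,0,0,-22.1,0.05],[2.09,3.65,0,0,0,-23.2,0.05]]])

```text
t: 20.53
tool_pos: [0.4674, -0.1778, 0.0863]
ee_rot: [[0.762, -0.648, -0.0], [-0.648, -0.762, 0.001], [-0.001, -0.0, -1.0]]
force: [-0.4, 0.8, -2.1]
finger_gap: 0.0191
grasp_force: 58.5
```

Call:
send_rows(series=[[[0.12,0.13,0,0,0,-1.0,0.05],[0.22,0.24,0,0,0,-1.8,0.05],[0.3,0.33,0,0,0,-2.5,0.05],[0.38,0.4,0,0,0,-3.0,0.05],[0.43,0.46,0,0,0,-3.5,0.05],[0.48,0.5,0,0,0,-3.8,0.05],[0.51,0.54,0,0,0,-4.0,0.05],[0.53,0.56,0,0,0,-4.2,0.05],[0.55,0.58,0,0,0,-4.4,0.05],[0.55,0.58,0,0,0,-4.4,0.05],[0.55,0.58,0,0,0,-4.4,0.05],[0.55,0.58,0,0,0,-4.4,0.05]]])

```text
t: 21.53
tool_pos: [0.473, -0.1726, 0.0864]
ee_rot: [[0.711, -0.703, -0.0], [-0.703, -0.711, -0.0], [0.0, 0.0, -1.0]]
force: [-1.0, -0.0, -1.7]
finger_gap: 0.019
grasp_force: 58.5
```

Call:
send_rows(series=[[[0,0,0,0,0,0,0.05],[0,0,0,0,0,0,0.05],[0,0,0,0,0,0,0.05],[0,0,0,0,0,0,0.05],[0,0,0,0,0,0,0.05],[0,0,0,0,0,0,0.05],[0,0,0,0,0,0,0.05],[0,0,0,0,0,0,0.05],[0,0,0,0,0,0,0.05],[0,0,0,0,0,0,0.05],[0,0,0,0,0,0,0.05],[0,0,0,0,0,0,0.05]]])

```text
t: 22.53
tool_pos: [0.473, -0.1726, 0.0864]
ee_rot: [[0.711, -0.703, -0.0], [-0.703, -0.711, -0.0], [0.0, 0.0, -1.0]]
force: [0.4, 0.4, -2.6]
finger_gap: 0.0188
grasp_force: 58.5
```

Run:
```python
from m import *
a=grab('top');b=grab('scene');s=bot.sense();print(s['tool_pos'],s['force'],s['wrist_torque'],s['finger_gap'],s['qpos'])
v=np.hstack([cv2.resize(a['frame'][190:320,290:430],(420,390)),cv2.resize(b['frame'][200:340,250:390],(390,390))])
cv2.imwrite('pics/end.png',v[:,:,::-1])
```

```text
[ 0.47299338 -0.17260113  0.08633188] [ 0.36871884  0.23631661 -2.68375112] [0.17141462 0.17933669 0.02596791] 0.018823439474854927 [-4.62477622e-01  6.03524294e-02  1.69276420e+00 -1.10819755e-04
  1.38855479e+00  1.88818380e+00]
```

View pics/end.png

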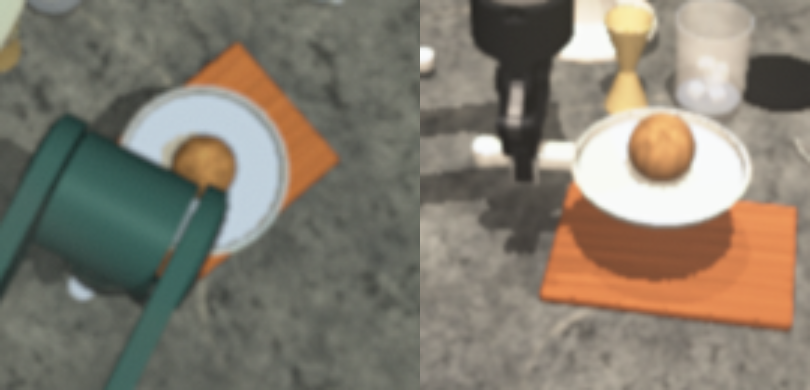

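The dish is level and clear of the board, the handle is parallel to the board's long sides, and the ball is in the middle at (660,147) in the right half. I'll hand it in.

```bash
python3 -c "
from station import bot
print(bot.finish_job())"
```

```text
the job is handed in; nothing more can be done
None
```

The job is handed in: each ball is in its own dish, and the arm is holding the large dish still about 7 cm above the board, level, ball in the middle, with its handle turned a quarter turn parallel to the long sides; the hand-in gave no verdict.

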